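# Set and lock the lens-axis stand

## Task

Set the lens-axis stand for the next job: turn its wing knob until the pointer stands right at the raised index block on the dial's rim, leaving the index block where it is. Then, with the knob set, lock it by swinging the lock lever fully over to its far side.

Things in the scene. Friction and masses are not known exactly. Their poses are not given: they have to be found in the camera images.
- stand: Heavy grey base of the lens-axis stand, 146 (x) x 244 (y) x 30 mm high, fixed to the worktop. Origin: centre of its underside; its -x side faces roughly to the robot. On top: a white dial (134 mm across, top at 34 mm, black ticks every 10 degrees) centred at x = 0, y = +45 mm, and the lock lever at x = 0, y = -88 mm.
- knob_grip (a point): On the vertical axis of the black wing knob, mid-dial, 68 mm above the worktop: the height to grip. Its disc (82 mm across, top at 42 mm) carries a thin lens (66 mm across, to 48 mm) and an upright bar 62 long x 16 wide, from 42 to 76 mm above the worktop. The bar runs along this point's x axis, pointer at the -x end. Turns with about 0.08 N m and stays where it is left.
- pointer_tip (a point): Tip of the thin black pointer that sticks out of the knob's disc in line with one end of the wing bar, 56 mm from the turning axis, 40 mm above the worktop. Turns with the knob. A thin bright line on the bar's top, on the same half, points the same way.
- index_mark (a point): Inner point of the raised dark steel index block (about 20 mm long, 12 wide, 9 tall, top 43 mm above the worktop) clamped on the dial's rim; 56 mm from the knob's axis at the height of the pointer, where the pointer's tip comes when the knob is set right. The block is stiff and is not to be moved; its place on the dial differs each time.
- knob (a joint): Angle of the wing knob, rad, growing anticlockwise seen from above; at 0 the pointer points to the stand's -x. Free from -2.2 to 2.2.
- lock_lever (a joint): Angle of the lock lever, rad: 0 to 0.15 = unlocked, leaning to the stand's -x side (the robot's side); 1.0 = fully locked, leaning 0.5 rad to the stand's +x side (far side), against its stop. Stays where it is left; about 2 to 3 N at the ball moves it.
- lever_ball (a point): Centre of the black ball (diameter 24 mm) on the lever's end. The lever is a steel rod 11 mm thick; its pivot runs along the stand's y axis, 50 mm above the worktop at the stand's x = 0, y = -88 mm, and the ball is 65 mm from the pivot. The pivot's cheeks rise to 59 mm above the worktop.

How it is judged (in metres and radians):
On the way, in this order (a step that is already met when the one before it is completed fails the run):
1. the knob's pointer stands at the index block while the lever is still unlocked (distance between pointer_tip and index_mark below 0.007 m and value of joint lock_lever below 0.4 rad), for 0.2 s.
2. the lever is swung over to its far side (value of joint lock_lever above 0.8 rad), for 0.2 s.
At the end, for the whole second after the job is handed in: The pointer's tip is within 7 mm (about 7 degrees) of the index mark, the knob is at rest, and the lock lever is over on its far side (joint above 0.8 of 1.0 rad) (distance between pointer_tip and index_mark below 0.007 m and value of joint lock_lever above 0.8 rad and velocity of joint knob between -0.05 and 0.05 rad/s); the robot touches nothing.
It fails at once if the index block was shifted on the dial (distance of index_mark from where it was at the start of the episode above 0.006 m).
It also fails if it takes over 58 s, if anything falls off the work surface, if the arm or the gripper's body presses on something with over 40 N, if the wrist force passes 120 N, or if a joint passes its speed limit or range.

## Robot

A 6-joint arm with a two-finger parallel gripper is mounted at the origin on a cart in front of the work surface, level with it; the furniture and walls round the work are solid. World frame = base frame: x ahead of the robot, y to its left, z up, the work surface at z = 0. Lengths are in mm, angles in rad, forces in N, time in s.
With the tool pointing down it reaches from about 350 to 875 mm from the base axis. Payload 4.2 kg.
Tool frame: the origin (TCP) lies at the very end of the fingers, on their centre line; the grasp point (between the pads) lies arm.grip_point_offset behind it (arm.grip_point_offset is the distance from the TCP to the grasp point, in mm); z points along the fingers, y is the line along which they close (so a half turn about z gives the same grasp; the last joint's range is limited). The gripper opens to 85 mm and grips with 20 to 120 N. Pads are 22 mm wide; open, the fingers measure 114 mm over their backs; the gripper's body (76 mm by 85 mm) begins 54 mm behind the grasp point. The pads swing forward as they close: fully open they stand 13 mm farther back than shut.
Start: joints at [1.527, 0.385, 0.008, 0, -1.194, -0.259], TCP at [186.339, 596.554, 209.512] pointing down, gripper open.
Joint ranges: [-3.14, 3.14], [-1.21, 2.06], [-1.07, 1.41], [-3.16, 2.05], [-2.99, -0.16], [-3.1, 3.1]. Speed limits (rad/s): [2.79, 2.79, 3.14, 3.14, 3.14, 3.14].

## Interface

Orientations are given as a unit quaternion [x, y, z, w].
In Python, from bench import arm, cams, ticket gives the robot as it stands.
- The arm moves only by the tool servo_tool, never from a script. Its argument "commands" is a list that holds one entry, the list of rows, each a list of 7 numbers: the closure in counts, from 0 (fully open) to 255 (shut), then the shift along the tool's x, y, z in m, then the turn, a rotation vector about the tool's x, y, z in degrees. In form: [[[grip, x, y, z, ax, ay, az], ...]]. A call has 1 to 10 rows; each row shifts and turns the commanded pose from where the row before left it, along the tool's axes as they then stand; what a row does not reach is not made up. A row lasts 1/12 s, in which the tool goes at most 41.7 mm and 7.16 degrees, less where a joint would pass 70% of its speed; a pose out of reach is approached as far as the arm can. A call with a gripper value outside its range is refused whole. The fingers move at their own pace and stop on an object; the grip force is fixed at half the most. Time passes only in rows, so rows that do not move let the fingers close. It gives the time, the measured TCP pose, the force, the opening and the grip force at its end, in the units of the state.
- arm.read_state(): the state, without advancing time (a new reading comes with each control period).
- cams.get_image(name): name is "side" or "top" or "wrist"; returns a dict with "frame" (420x560x3 uint8, blue, green, red), "K" (3x3 intrinsics, pixels), "T" (4x4, takes a point from camera to world coordinates). Camera axes: x right, y up, looking along -z (the intrinsics and any distortion apply to the point x, -y, -z); pixel columns grow to the right and rows downward; lengths in mm; the calibration is good to about 2 mm. A picture is of the moment at which its call begins. There is no depth.
- ticket.job_done(): hands the job in; it is judged then, once.
The state is a dict: "clock": time; "joints": joint angles; "joint_vel": joint speeds; "joint_efforts": joint torques, N m; "position": TCP position; "ee_rot": TCP orientation; "contact_force": force on the tool from outside, world axes, zero at the start; "wrist_torque": the same for the moment, N m; "gripper_width": finger opening in mm; "grasp_force": force on a finger pad.
Only numpy, scipy, OpenCV 4.12 (cv2) and the standard library are available. Lean on these libraries where they do the work, as an engineer would, in place of code of your own. Each camera call takes 0.05 s, during which the arm holds its last target. There are 200 camera calls.

## Working session

There is one attempt and no reset: what is moved stays moved. The work goes in short steps, Python scripts to look and compute and a tool call to move; the robot and the scene stay as the last step left them, time stands still between calls to the robot, and variables do not carry over. Pictures are saved under pics/ and viewed, at most 10 in all, crops included, and the job is handed in when it is done.

Besides the shell and the picture viewer there is one more tool, called after ">>>" by a JSON object that holds its "op" and its "data", one argument or row to a line. servo_tool: Moves the arm, as the interface text tells. Its arguments: {"type":"object","properties":{"commands":{"type":"array","items":{"type":"array","items":{"type":"array","items":{"type":"number"}}}}},"required":["commands"]}

```bash
mkdir -p pics; python3 - <<'E'
from bench import arm,cams
import cv2,numpy as np
s=arm.read_state();print(s,arm.grip_point_offset)
for n in("top","side"):
    d=cams.get_image(n);cv2.imwrite(f"pics/{n}0.png",d["frame"]);print(n,d["K"],d["T"],[k for k in d])
E
```

```text
{'clock': 0.0, 'joints': array([ 1.52660409e+00,  3.85581282e-01,  6.62031698e-03, -5.06630566e-04,
       -1.19399289e+00, -2.58598543e-01]), 'joint_vel': array([ 0.00122688, -0.00065761, -0.00057494,  0.00019014, -0.00139063,
       -0.00217262]), 'joint_efforts': array([ 1.08981549e-03, -3.92287517e+01,  1.88394678e+01,  4.18592423e+00,
       -4.63235963e-03, -1.84857377e-06]), 'position': array([186.15985526, 595.96919044, 208.40342017]), 'ee_rot': array([ 9.88546889e-01, -1.50910005e-01, -1.18666456e-04,  1.09776122e-03]), 'contact_force': array([-0.37662366, -0.3415706 ,  0.32608025]), 'wrist_torque': array([-0.02683624, -0.05875953, -0.00296101]), 'grasp_force': 0.0, 'gripper_width': 84.98059943734076} 18.700000000000003
top [[457.5223463    0.         276.15861805]
 [  0.         457.5223463  214.55997139]
 [  0.           0.           1.        ]] [[-1.80427116e-02  9.98264356e-01 -5.60601041e-02  4.55166668e+02]
 [-9.99803280e-01 -1.84756832e-02 -7.21464577e-03  8.85547192e+01]
 [-8.23787245e-03  5.59189042e-02  9.98401329e-01  9.31489046e+02]
 [ 0.00000000e+00  0.00000000e+00  0.00000000e+00  1.00000000e+00]] ['frame', 'K', 'T']
side [[507.10047807   0.         274.00619828]
 [  0.         507.10047807 205.80099094]
 [  0.           0.           1.        ]] [[ 9.46324247e-01  2.05160628e-01 -2.49758956e-01  3.12067543e+02]
 [-3.23217622e-01  5.98546803e-01 -7.32988467e-01 -5.35692414e+02]
 [-8.87949650e-04  7.74371255e-01  6.32730883e-01  6.36278246e+02]
 [ 0.00000000e+00  0.00000000e+00  0.00000000e+00  1.00000000e+00]] ['frame', 'K', 'T']
```

View pics/top0.png

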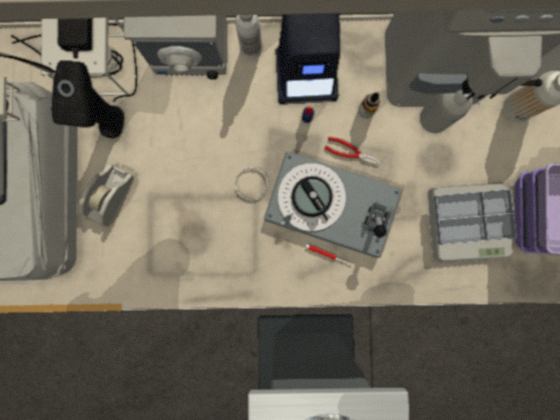

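View pics/side0.png

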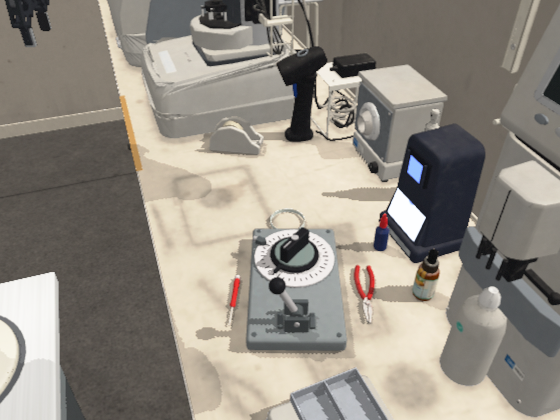

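The top view shows the stand at px (265–400, 152–258), the dial centre near (312,196) and the lever ball near (380,231). The side view agrees. I'll enlarge both.

```bash
python3 - <<'E'
import cv2,numpy as np
a=cv2.imread("pics/top0.png")[145:265,255:410];b=cv2.imread("pics/side0.png")[220:355,240:350]
cv2.imwrite("pics/topc.png",cv2.resize(a,None,fx=5,fy=5,interpolation=cv2.INTER_CUBIC))
cv2.imwrite("pics/sidec.png",cv2.resize(b,None,fx=4.4,fy=4.4,interpolation=cv2.INTER_CUBIC))
E
```

```text
(no output)
```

View pics/topc.png

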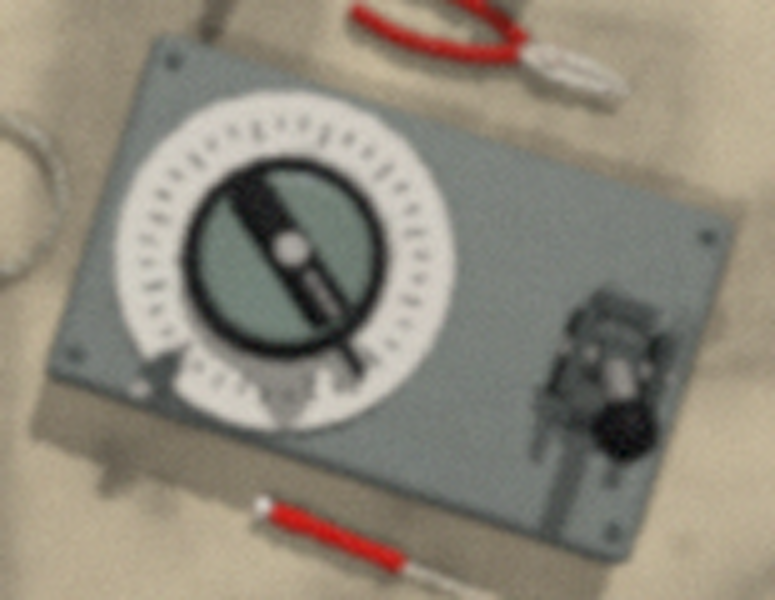

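View pics/sidec.png

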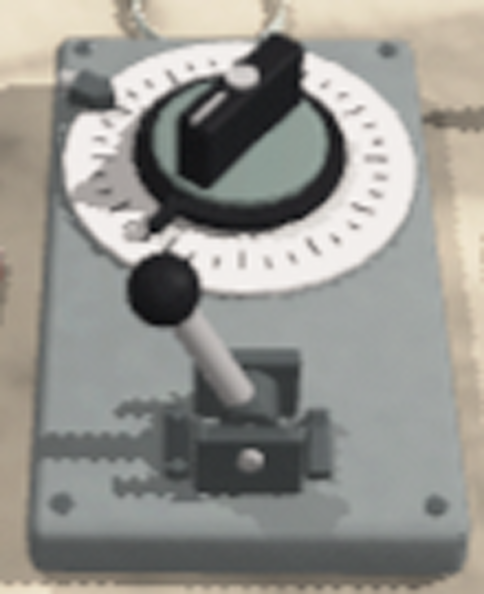

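Top crop (5×): plate corners are at (157,38), (737,212), (628,562) and (50,377), and the dial centre is at (286,261). The pointer tip is at (362,375), the index block spans (137,390) to (183,348), and the ball is at (626,430). The side crop agrees.

```bash
cat > h.py <<'E'
import numpy as np,cv2
from scipy.spatial.transform import Rotation as R
K=np.array([[457.5223463,0,276.15861805],[0,457.5223463,214.55997139],[0,0,1]])
T=np.array([[-1.80427116e-02,9.98264356e-01,-5.60601041e-02,4.55166668e+02],[-9.99803280e-01,-1.84756832e-02,-7.21464577e-03,8.85547192e+01],[-8.23787245e-03,5.59189042e-02,9.98401329e-01,9.31489046e+02],[0,0,0,1]])
Ks=np.array([[507.10047807,0,274.00619828],[0,507.10047807,205.80099094],[0,0,1]])
Ts=np.array([[.946324247,.205160628,-.249758956,312.067543],[-.323217622,.598546803,-.732988467,-535.692414],[-8.87949650e-04,.774371255,.632730883,636.278246],[0,0,0,1]])
def ray(u,v,z,K=K,T=T):
    d=np.linalg.inv(K)@[u,v,1]; d=T[:3,:3]@(d*[1,-1,-1]); o=T[:3,3]
    return (o+d*(z-o[2])/d[2])
def tc(x,y,z): return ray(255+(x+.5)/5-.5,145+(y+.5)/5-.5,z)
def sc(x,y,z): return ray(240+(x+.5)/4.4-.5,220+(y+.5)/4.4-.5,z,Ks,Ts)
E
python3 - <<'E'
from h import *
np.set_printoptions(precision=1,suppress=True)
C=np.array([tc(157,38,30),tc(737,212,30),tc(628,562,30),tc(50,377,30)])[:,:2]
M=np.array([[73,122],[73,-122],[-73,-122],[-73,122]])
# rigid fit
c=C.mean(0);H=M.T@(C-c);yaw=np.arctan2(H[0,1]-H[1,0],H[0,0]+H[1,1]);Rm=np.array([[np.cos(yaw),-np.sin(yaw)],[np.sin(yaw),np.cos(yaw)]])
print(C,c,yaw,np.degrees(yaw));print(C-(c+M@Rm.T))
k=c+Rm@[0,45];print("knob",k,"dialview",tc(286,261,34)[:2]);lv=c+Rm@[0,-88];print("lever pivot",lv)
for n,p in dict(ptr=tc(362,375,40),idx_in=tc(183,348,43),idx_mid=tc(160,369,43),b1=tc(243,180,76),b2=tc(335,330,76),screw=tc(291,250,76),s_ptr=sc(150,234,40),s_idx=sc(92,84,43),s_dial=sc(240,167,34),s_screw=sc(242,76,78)).items():
  d=p[:2]-k; q=Rm.T@d; print(n,p,"r",np.hypot(*d),"world ang",np.degrees(np.arctan2(d[1],d[0])),"knob ang",np.degrees(np.arctan2(-q[1],-q[0])))
for a in(0,1): 
  t=-.5+a; print("ball",lv+Rm@[65*np.sin(t),0],50+65*np.cos(t), tc(626,430,107))
for n,p in dict(a=sc(62,42,30),b=sc(405,42,30),c=sc(465,540,30),d=sc(32,540,30),ball=sc(165,287,107)).items(): print(n,p)
E
```

```text
[[ 629.6   73.3]
 [ 555.7 -154.5]
 [ 418.7 -107.3]
 [ 495.5  118.1]] [524.9 -17.6] -0.32256904726039953 -18.481845009576883
[[-3.2 -1.7]
 [ 0.3  2. ]
 [ 1.8  2.9]
 [ 1.1 -3.2]]
knob [539.1  25.1] dialview [539.3  24.3]
lever pivot [ 497.  -101.1]
ptr [493.6  -3.9  40. ] r 53.99629859095454 world ang -147.58373567564112 knob ang 50.89810933393578
idx_in [505.2  65.7  43. ] r 52.948844810094286 world ang 129.84178725851342 knob ang -31.676367731909707
idx_mid [497.2  74.8  43. ] r 65.06877121994901 world ang 130.1234556386594 knob ang -31.394699351763737
b1 [566.2  42.8  76. ] r 32.3244069645567 world ang 33.196724365991834 knob ang -128.3214306244313
b2 [509.1   9.5  76. ] r 33.85386835573604 world ang -152.7086401883613 knob ang 45.77320482121557
screw [539.4  25.3  76. ] r 0.3934842230874385 world ang 41.80412044838481 knob ang -119.71403454203833
s_ptr [492.2  -5.1  40. ] r 55.74644403391667 world ang -147.28600279826836 knob ang 51.195842211308545
s_idx [495.6  74.8  43. ] r 66.07990593067434 world ang 131.20201512053993 knob ang -30.316139869883198
s_dial [537.5  21.9  34. ] r 3.537065507897013 world ang -117.72812828043615 knob ang 80.75371672914073
s_screw [538.3  25.   78. ] r 0.8529008898393498 world ang -175.02198452685218 knob ang 23.459860482724714
ball [467.4 -91.2] 107.04286652287422 [469.1 -91.3 107. ]
ball [ 526.5 -111. ] 107.04286652287422 [469.1 -91.3 107. ]
a [495.7 115.9  30. ]
b [627.6  70.7  30. ]
c [ 548.1 -156.4   30. ]
d [ 415.8 -111.1   30. ]
ball [469.1 -87.7 107. ]
```

>>> {"op": "servo_tool", "data": {
  "commands": [
    [[0,0.01,0.0318,0,0,0,0],[0,0.01,0.0318,0,0,0,0],[0,0.01,0.0318,0,0,0,0],[0,0.01,0.0318,0,0,0,0],[0,0.01,0.0318,0,0,0,0],[0,0.01,0.0318,0,0,0,0],[0,0.0298,0.0166,0,0,0,0],[0,0.0298,0.0166,0,0,0,0],[0,0.0298,0.0166,0,0,0,0],[0,0.0298,0.0166,0,0,0,0]]
  ]
}}

```text
clock: 0.93
position: [281.1, 296.1, 209.5]
ee_rot: [0.989, -0.15, -0.0, -0.0]
contact_force: [0.9, 0.8, -0.5]
gripper_width: 85.3
grasp_force: 0.0
```

>>> {"op": "servo_tool", "data": {
  "commands": [
    [[0,0.0298,0.0166,0,0,0,0],[0,0.0298,0.0166,0,0,0,0],[0,0.0298,0.0166,0,0,0,0],[0,0.0298,0.0166,0,0,0,0],[0,0.0298,0.0166,0,0,0,0],[0,0.0298,0.0166,0,0,0,0],[0,0.0298,0.0166,0,0,0,0],[0,0.0298,0.0166,0,0,0,0],[0,0.0298,0.0166,0,0,0,0],[0,0,0,0,0,0,-7]]
  ]
}}

```text
clock: 1.77
position: [494.8, 71.6, 208.7]
ee_rot: [0.996, -0.092, -0.0, 0.001]
contact_force: [-0.3, -1.1, -0.1]
gripper_width: 85.6
grasp_force: 0.0
```

```bash
cat >> h.py <<'E'
def state(tgt=None,yaw=None):
    from bench import arm
    s=arm.read_state();r=R.from_quat(s["ee_rot"]);m=r.as_matrix()
    print("t",s["clock"],"p",s["position"].round(1),"xyaw",np.degrees(np.arctan2(m[1,0],m[0,0])).round(2),"z",m[:,2].round(3),"j",s["joints"].round(2),"F",s["contact_force"].round(1),"w",round(s["gripper_width"],1),s["grasp_force"])
    if tgt is not None: print("tool shift mm",(m.T@(np.array(tgt)-s["position"])).round(1))
    return s
E
python3 -c "
from h import *
state([539.2,25,130])"
```

```text
t 1.7667 p [494.8  71.6 208.7] xyaw -10.55 z [-0.    -0.001 -1.   ] j [ 0.47  0.17 -0.29  0.   -1.11  0.92] F [-0.3 -1.1 -0.1] w 85.6 0.0
tool shift mm [52.2 37.6 78.7]
```

>>> {"op": "servo_tool", "data": {
  "commands": [
    [[0,0.0261,0.0188,0,0,0,0],[0,0.0261,0.0188,0,0,0,0],[0,0,0,0.013,0,0,-7],[0,0,0,0.013,0,0,-7],[0,0,0,0.013,0,0,-7],[0,0,0,0.013,0,0,-7],[0,0,0,0.013,0,0,-7],[0,0,0,0.013,0,0,-7],[0,0,0,0,0,0,0],[0,0,0,0,0,0,0]]
  ]
}}

```text
clock: 2.6
position: [536.2, 28.4, 130.9]
ee_rot: [0.963, 0.271, -0.001, 0.0]
contact_force: [0.2, -0.1, 0.7]
gripper_width: 85.2
grasp_force: 0.0
```

```bash
python3 - <<'E'
from h import *
from bench import cams
state([539.2,25,52])
d=cams.get_image("wrist");cv2.imwrite("pics/w1.png",d["frame"]);np.savez("w1.npz",K=d["K"],T=d["T"])
E
```

```text
t 2.6 p [536.2  28.4 130.9] xyaw 31.47 z [-0.002 -0.001 -1.   ] j [ 0.36  0.31 -0.32  0.   -0.94  1.76] F [ 0.2 -0.1  0.7] w 85.2 0.0
tool shift mm [ 0.9  4.5 78.9]
```

View pics/w1.png

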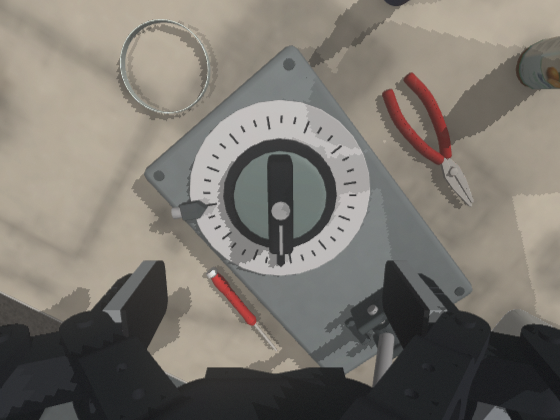

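The wrist view shows the bar nearly vertical: axis screw (281,211), pointer tip (281,266), index block from (180,212) to inner tip (214,208), and dial centre about (280,189).

```bash
python3 - <<'E'
from h import *
np.set_printoptions(precision=1,suppress=True)
w=np.load("w1.npz");f=lambda u,v,z:ray(u,v,z,w["K"],w["T"])[:2]
P=dict(dial=f(280,188,34),screw=f(281,211,77),ptr=f(281,266,40),idx=f(214,208,42),idxmid=f(198,210,43),far=f(281,154,76))
k=P["screw"]
for n,p in P.items(): print(n,p,np.hypot(*(p-k)),np.degrees(np.arctan2(*(p-k)[::-1])))
E
```

```text
dial [542.8  28.4] 4.517480671986852 32.32683974318097
screw [539.  26.] 0.0 0.0
ptr [492.1  -3.8] 55.516458583202024 -147.6032463344068
idx [506.6  62.5] 48.81898339638879 131.53686104800084
idxmid [499.6  71.7] 60.35377027703995 130.7736451628481
far [569.3  44.8] 35.68108344346884 31.75386271591828
```

>>> {"op": "servo_tool", "data": {
  "commands": [
    [[0,0.0012,0.004,0,0,0,0],[0,0,0,0.026,0,0,0],[0,0,0,0.026,0,0,0],[0,0,0,0.0255,0,0,0],[0,0,0,0,0,0,0],[0,0,0,0,0,0,0]]
  ]
}}

```text
clock: 3.15
position: [540.0, 25.6, 54.0]
ee_rot: [0.962, 0.272, -0.001, 0.0]
contact_force: [0.4, 1.0, 0.3]
gripper_width: 85.2
grasp_force: 0.0
```

```bash
python3 -c "
from h import *
state([539.2,25.5,52.5])"
```

```text
t 3.15 p [540.   25.6  54. ] xyaw 31.62 z [-0.001 -0.001 -1.   ] j [ 0.35  0.41 -0.4   0.   -0.76  1.77] F [0.4 1.  0.3] w 85.2 0.0
tool shift mm [-0.7 -0.3  1.5]
```

Now I'll close on the bar.

>>> {"op": "servo_tool", "data": {
  "commands": [
    [[255,0,0,0,0,0,0],[255,0,0,0,0,0,0],[255,0,0,0,0,0,0],[255,0,0,0,0,0,0],[255,0,0,0,0,0,0],[255,0,0,0,0,0,0],[255,0,0,0,0,0,0],[255,0,0,0,0,0,0],[255,0,0,0,0,0,0],[255,0,0,0,0,0,0]]
  ]
}}

```text
clock: 3.98
position: [540.1, 25.9, 54.3]
ee_rot: [0.962, 0.273, 0.0, 0.0]
contact_force: [0.1, 0.3, 3.2]
gripper_width: -0.3
grasp_force: 1.5
```

Width is about 0, so this doesn't look like a grip on a 16 mm bar. I'll look.

```bash
python3 - <<'E'
from h import *
from bench import cams
state()
a=cams.get_image("side")["frame"][150:330,200:400];b=cams.get_image("wrist")["frame"][100:400,100:460]
b=cv2.resize(b,(480,400));a=cv2.resize(a,(320,288),interpolation=2)
o=np.zeros((400,800,3),np.uint8);o[:288,:320]=a;o[:,320:]=b
cv2.imwrite("pics/c2.png",o)
E
```

```text
t 3.9833 p [540.1  25.9  54.3] xyaw 31.66 z [ 0. -0. -1.] j [ 0.35  0.41 -0.4   0.   -0.76  1.78] F [0.1 0.3 3.2] w -0.3 1.4688044786453247
```

View pics/c2.png

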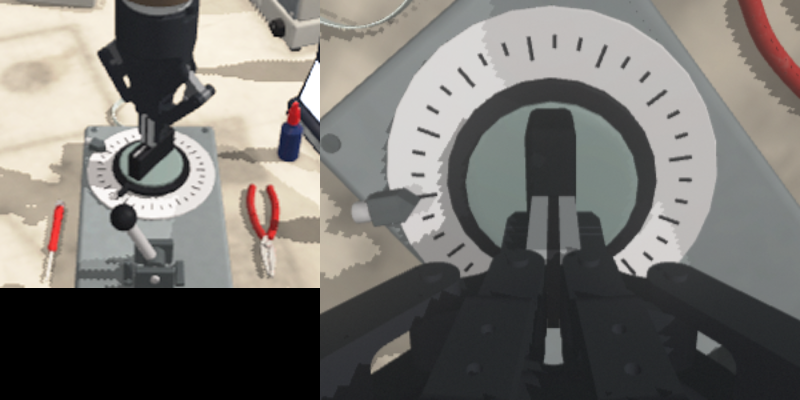

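The fingers look shut above the bar rather than either side of it. I'll check where the fingertips really are against the cameras.

```bash
python3 - <<'E'
from h import *
from bench import cams
s=state()
for n in("side","wrist"):
    d=cams.get_image(n);K,T=d["K"],d["T"]
    if n=="side": print("same calib",np.abs(T-Ts).max())
    f=d["frame"].copy() 
    x0,y0,w,h,sc_=(250,180,80,80,5) if n=="side" else (200,180,160,160,2.5)
    f=cv2.resize(f[y0:y0+h,x0:x0+w],None,fx=sc_,fy=sc_,interpolation=cv2.INTER_CUBIC)
    for z,c in((54.3,(0,0,255)),(76,(0,255,0)),(95,(255,0,0))):
        p=np.array([540.1,25.9,z]); q=T[:3,:3].T@(p-T[:3,3])*[1,-1,-1]; u=K@q;u=u[:2]/u[2]; print(n,z,u.round(1))
        cv2.circle(f,(int((u[0]-x0)*sc_),int((u[1]-y0)*sc_)),4,c,1)
    cv2.imwrite(f"pics/p_{n}.png",f)
a=[cv2.imread(f"pics/p_{n}.png") for n in("side","wrist")];cv2.imwrite("pics/p.png",np.hstack(a))
E
```

```text
t 4.0833 p [540.1  25.9  54.3] xyaw 31.66 z [ 0.001  0.    -1.   ] j [ 0.35  0.41 -0.4   0.   -0.76  1.78] F [-1.3 -0.1  3.8] w -0.0 1.7137143015861511
same calib 3.360369191796053e-07
side 54.3 [295.1 246.9]
side 76 [295.4 237.2]
side 95 [295.7 228.5]
wrist 54.3 [275.6 245.7]
wrist 76 [275.7 265.1]
wrist 95 [275.9 287. ]
```

View pics/p.png

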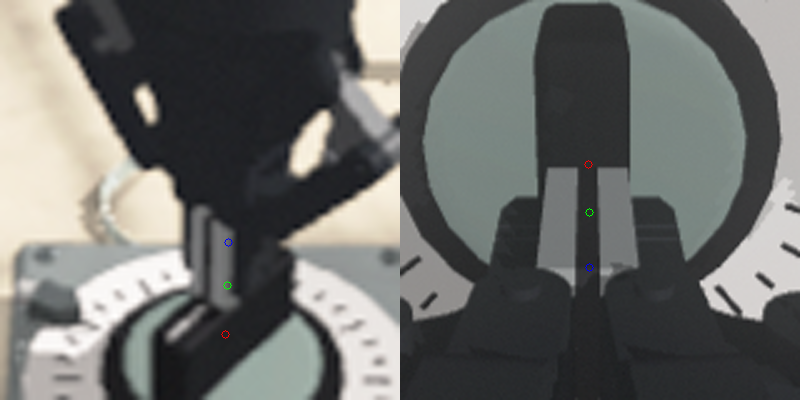

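The tips sit on the bar's top (about z 76), though the reported TCP is at 54. I'll check the tip offset from the earlier wrist picture, where the open pad tips' inner edges are at px (165,262) and (385,262).

```bash
python3 - <<'E'
from h import *
w=np.load("w1.npz");K,T=w["K"],w["T"]
q=R.from_euler("z",31.47,degrees=True).as_matrix()@np.diag([1,-1,-1]);p=np.array([536.2,28.4,130.9])
print("cam in tool",q.T@(T[:3,3]-p),"f",K[0,0]); print("view dir tool",q.T@-T[:3,2])
for z in(120,131,144,155,165,175):
    a=ray(165,262,z,K,T);b=ray(385,262,z,K,T); print(z,(q.T@(a-p)).round(1),(q.T@(b-p)).round(1))
# shut tip, second picture at p2
p2=np.array([540.1,25.9,54.3]);T2=T.copy();T2[:3,3]+=p2-p
for z in(54,65,76,80):
    print(z,(q.T@(ray(200+578/2.5,180+168/2.5,z,K,T2)-p2)).round(1),(q.T@(ray(200+546/2.5,180+168/2.5,z,K,T2)-p2)).round(1))
E
```

```text
cam in tool [  68.38402535   -0.38198237 -164.64635322] f 364.22146174217596
view dir tool [-2.72473040e-01 -5.16441615e-04  9.62163279e-01]
120 [-13.7 -58.   10.9] [-13.6  57.5  10.9]
131 [ -8.6 -54.4  -0.1] [-8.5 53.9 -0.1]
144 [ -2.5 -50.1 -13.1] [ -2.4  49.6 -13.1]
155 [  2.7 -46.5 -24.1] [  2.7  46.  -24.1]
165 [  7.3 -43.3 -34.1] [  7.4  42.7 -34.1]
175 [ 12.  -40.  -44.1] [ 12.1  39.4 -44.1]
54 [-0.8 75.9  0.3] [-0.8 69.6  0.3]
65 [  3.8  70.8 -10.7] [  3.8  65.  -10.7]
76 [  8.4  65.7 -21.7] [  8.4  60.3 -21.7]
80 [ 10.1  63.8 -25.7] [ 10.1  58.6 -25.7]
```

>>> {"op": "servo_tool", "data": {
  "commands": [
    [[255,0,0,-0.006,0,0,0],[255,0,0,0,0,0,0],[255,0,0,0,0,0,0],[255,0,0,0,0,0,0]]
  ]
}}

```text
clock: 4.52
position: [539.6, 25.9, 59.8]
ee_rot: [0.962, 0.273, -0.0, -0.0]
contact_force: [-0.5, -0.9, 0.2]
gripper_width: 0.5
grasp_force: 0.0
```

>>> {"op": "servo_tool", "data": {
  "commands": [
    [[255,0,0,0.006,0,0,0],[255,0,0,0,0,0,0],[255,0,0,0,0,0,0],[255,0,0,0,0,0,0]]
  ]
}}

```text
clock: 4.85
position: [540.5, 26.1, 54.3]
ee_rot: [0.962, 0.273, 0.001, 0.0]
contact_force: [0.5, 0.9, 4.2]
gripper_width: 0.1
grasp_force: 2.1
```

The contact test and the picture agree: the fingers' real ends are about 22 mm behind the reported TCP. I'll open, go about 22 mm lower and grip again.

>>> {"op": "servo_tool", "data": {
  "commands": [
    [[0,0,0,-0.005,0,0,0],[0,0,0,0,0,0,0],[0,0,0,0,0,0,0],[0,0,0,0,0,0,0],[0,0,0,0,0,0,0],[0,0,0,0,0,0,0],[0,0,0,0,0,0,0],[0,-0.001,-0.001,0.014,0,0,0],[0,0,0,0.013,0,0,0],[0,0,0,0,0,0,0]]
  ]
}}

```text
clock: 5.68
position: [536.5, 25.7, 29.8]
ee_rot: [0.962, 0.272, -0.002, -0.0]
contact_force: [0.2, -0.3, 0.2]
gripper_width: 85.4
grasp_force: 0.0
```

>>> {"op": "servo_tool", "data": {
  "commands": [
    [[255,0,0,0,0,0,0],[255,0,0,0,0,0,0],[255,0,0,0,0,0,0],[255,0,0,0,0,0,0],[255,0,0,0,0,0,0],[255,0,0,0,0,0,0],[255,0,0,0,0,0,0],[255,0,0,0,0,0,0],[255,0,0,0,0,0,0]]
  ]
}}

```text
clock: 6.43
position: [539.0, 25.9, 32.7]
ee_rot: [0.962, 0.273, 0.0, 0.0]
contact_force: [-0.2, -3.4, 4.9]
gripper_width: 15.0
grasp_force: 61.7
```

```bash
python3 -c "
from h import *
state([539.2,25.5,31])"
```

```text
t 6.4333 p [539.   25.9  32.7] xyaw 31.67 z [ 0.001 -0.    -1.   ] j [ 0.35  0.44 -0.42  0.   -0.71  1.77] F [-0.2 -3.4  4.9] w 15.0 61.72871232032776
tool shift mm [-0.   0.5  1.7]
```

Gripped. Now I'll turn it clockwise.

>>> {"op": "servo_tool", "data": {
  "commands": [
    [[255,0,0,0,0,0,5],[255,0,0,0,0,0,5],[255,0,0,0,0,0,5],[255,0,0,0,0,0,5],[255,0,0,0,0,0,5],[255,0,0,0,0,0,5],[255,0,0,0,0,0,5],[255,0,0,0,0,0,5]]
  ]
}}

```text
clock: 7.1
position: [538.9, 26.7, 32.7]
ee_rot: [0.997, -0.075, 0.001, -0.0]
contact_force: [-1.4, 0.0, 6.5]
gripper_width: 14.9
grasp_force: 62.0
```

>>> {"op": "servo_tool", "data": {
  "commands": [
    [[255,0,0,0,0,0,5],[255,0,0,0,0,0,5],[255,0,0,0,0,0,5],[255,0,0,0,0,0,5],[255,0,0,0,0,0,5],[255,0,0,0,0,0,5],[255,0,0,0,0,0,5],[255,0,0,0,0,0,5],[255,0,0,0,0,0,0.8],[255,0,0,0,0,0,0]]
  ]
}}

```text
clock: 7.93
position: [539.2, 27.3, 32.7]
ee_rot: [0.909, -0.416, 0.001, -0.001]
contact_force: [-0.9, 2.1, 4.9]
gripper_width: 14.4
grasp_force: 61.9
```

```bash
python3 -c "
from h import *
state([539.2,25.5,31])"
```

```text
t 7.9333 p [539.2  27.3  32.7] xyaw -49.16 z [ 0.002  0.001 -1.   ] j [ 0.35  0.44 -0.42 -0.   -0.71  0.36] F [-0.9  2.1  4.9] w 14.4 61.867969036102295
tool shift mm [1.3 1.2 1.7]
```

Now I'll open, rise and check the setting.

>>> {"op": "servo_tool", "data": {
  "commands": [
    [[0,0,0,0,0,0,0],[0,0,0,0,0,0,0],[0,0,0,0,0,0,0],[0,0,0,0,0,0,0],[0,0,0,0,0,0,0],[0,0,0,0,0,0,0],[0,0,0,0,0,0,0],[0,0,0,-0.03,0,0,0],[0,0,0,-0.04,0,0,0],[0,0,0,-0.03,0,0,0]]
  ]
}}

```text
clock: 8.77
position: [538.9, 26.1, 134.1]
ee_rot: [0.91, -0.416, 0.0, 0.0]
contact_force: [0.5, 1.2, 0.7]
gripper_width: 85.4
grasp_force: 0.0
```

>>> {"op": "servo_tool", "data": {
  "commands": [
    [[0,0,0,0,0,0,0],[0,0,0,0,0,0,0],[0,0,0,0,0,0,0]]
  ]
}}

```text
clock: 9.02
position: [537.8, 26.1, 131.5]
ee_rot: [0.909, -0.416, -0.0, 0.0]
contact_force: [-0.9, 0.4, -0.4]
gripper_width: 85.3
grasp_force: 0.0
```

```bash
python3 - <<'E'
from h import *
from bench import cams
state()
d=cams.get_image("wrist");cv2.imwrite("pics/w3.png",d["frame"]);np.savez("w3.npz",K=d["K"],T=d["T"])
E
```

```text
t 9.0167 p [537.8  26.1 131.5] xyaw -49.18 z [-0.001  0.    -1.   ] j [ 0.35  0.31 -0.32 -0.   -0.95  0.36] F [-0.9  0.4 -0.4] w 85.3 0.0
```

View pics/w3.png

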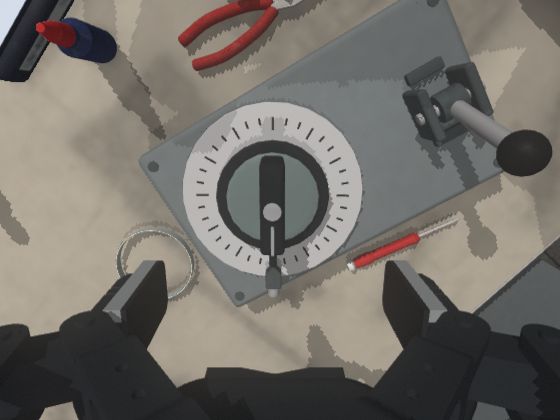

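The pointer tip (273,263) points straight at the block (273,275), so the knob is set. Next I'll shut the fingers, turn them along the stand's x and go to the near side of the ball.

>>> {"op": "servo_tool", "data": {
  "commands": [
    [[255,0,0,0,0,0,-6],[255,0,0,0,0,0,-6],[255,0,0,0,0,0,-6],[255,0,0,0,0,0,-6],[255,0,0,0,0,0,-6.7],[255,0,0,0,0,0,0],[255,0,0,0,0,0,0]]
  ]
}}

```text
clock: 9.65
position: [537.7, 26.0, 130.6]
ee_rot: [0.987, -0.162, -0.001, 0.001]
contact_force: [0.1, -0.1, 0.4]
gripper_width: 0.3
grasp_force: 0.0
```

```bash
python3 - <<'E'
from h import *
s=state([431.6,-79.2,131.5])
w=np.load("w3.npz");f=lambda u,v,z:ray(u,v,z,w["K"],w["T"])[:2]
k=f(272,212,77)
for n,p in dict(scr=k,ptr=f(273,262,40),idx=f(273,278,43),ball=f(524,153,107)).items():print(n,p.round(1),np.hypot(*(p-k)).round(1),np.degrees(np.arctan2(*(p-k)[::-1])).round(1))
E
```

```text
t 9.65 p [537.7  26.  130.6] xyaw -18.62 z [-0.003 -0.001 -1.   ] j [ 0.35  0.31 -0.32 -0.   -0.95  0.9 ] F [ 0.1 -0.1  0.4] w 0.3 0.0
tool shift mm [-67.  133.6  -0.5]
scr [538.8  26.7] 0.0 0.0
ptr [504.7  65.5] 51.6 131.3
idx [496.9  74.5] 63.6 131.2
ball [466.6 -90.5] 137.7 -121.6
```

>>> {"op": "servo_tool", "data": {
  "commands": [
    [[255,-0.0167,0.0334,0,0,0,0],[255,-0.0167,0.0334,0,0,0,0],[255,-0.0167,0.0334,0,0,0,0],[255,-0.0167,0.0334,0,0,0,0],[255,0,0,0,0,0,0],[255,0,0,0.02,0,0,0],[255,0,0,0.02,0,0,0],[255,0,0,0.018,0,0,0],[255,0,0,0,0,0,0],[255,0,0,0,0,0,0]]
  ]
}}

```text
clock: 10.48
position: [432.2, -79.6, 73.3]
ee_rot: [0.987, -0.161, -0.001, 0.001]
contact_force: [-1.0, 0.2, 0.0]
gripper_width: 0.2
grasp_force: 0.0
```

```bash
python3 -c "
from h import *
u=np.array([.948,-.317]);t=np.array([497,-101.1])+u*8
state([*t,73])"
```

```text
t 10.4833 p [432.2 -79.6  73.3] xyaw -18.53 z [-0.003 -0.001 -1.   ] j [ 0.19  0.24 -0.61  0.   -0.72  1.06] F [-1.   0.2  0. ] w 0.2 0.0
tool shift mm [76.3 -0.2  0.2]
```

Now push along tool x, 76 mm in steps.

>>> {"op": "servo_tool", "data": {
  "commands": [
    [[255,0.007,0,0,0,0,0],[255,0.007,0,0,0,0,0],[255,0.007,0,0,0,0,0],[255,0.007,0,0,0,0,0],[255,0.007,0,0,0,0,0],[255,0.007,0,0,0,0,0]]
  ]
}}

```text
clock: 10.98
position: [473.5, -92.9, 74.3]
ee_rot: [0.987, -0.16, 0.0, -0.0]
contact_force: [-2.0, 0.6, 2.2]
gripper_width: 0.2
grasp_force: 1.3
```

>>> {"op": "servo_tool", "data": {
  "commands": [
    [[255,0.006,0,0,0,0,0],[255,0.006,0,0,0,0,0],[255,0.006,0,0,0,0,0],[255,0.006,0,0,0,0,0],[255,0.005,0,0,0,0,0],[255,0,0,0,0,0,0]]
  ]
}}

```text
clock: 11.48
position: [500.6, -102.2, 73.4]
ee_rot: [0.987, -0.161, -0.0, 0.0]
contact_force: [-1.9, -0.9, -0.7]
gripper_width: 0.5
grasp_force: 0.5
```

>>> {"op": "servo_tool", "data": {
  "commands": [
    [[255,0.003,0,0,0,0,0],[255,0.002,0,0,0,0,0],[255,0,0,0,0,0,0],[255,0,0,0,0,0,0]]
  ]
}}

```text
clock: 11.82
position: [503.1, -103.2, 73.4]
ee_rot: [0.987, -0.161, -0.002, 0.0]
contact_force: [-5.0, 2.0, 0.1]
gripper_width: -0.1
grasp_force: 2.5
```

>>> {"op": "servo_tool", "data": {
  "commands": [
    [[255,0.002,0,0,0,0,0],[255,0.002,0,0,0,0,0],[255,0,0,0,0,0,0],[255,0,0,0,0,0,0]]
  ]
}}

```text
clock: 12.15
position: [503.3, -103.6, 73.1]
ee_rot: [0.987, -0.161, -0.006, 0.0]
contact_force: [-12.1, 7.9, 5.0]
gripper_width: 0.2
grasp_force: 7.0
```

It's at the stop: the force rises and nothing more moves. I'll back off, rise and check.

>>> {"op": "servo_tool", "data": {
  "commands": [
    [[255,-0.01,0,0,0,0,0],[255,-0.03,0,0,0,0,0],[255,-0.03,0,0,0,0,0],[255,-0.01,0,-0.03,0,0,0],[255,0,0,-0.04,0,0,0],[255,0,0,-0.03,0,0,0],[255,0,0,0,0,0,0],[255,0,0,0,0,0,0]]
  ]
}}

```text
clock: 12.82
position: [435.5, -79.0, 176.9]
ee_rot: [0.987, -0.16, 0.005, -0.001]
contact_force: [-0.6, 0.2, -1.2]
gripper_width: 0.2
grasp_force: 0.0
```

```bash
python3 - <<'E'
from h import *
from bench import cams
state()
a=cams.get_image("side")["frame"][220:355,240:350]
cv2.imwrite("pics/s4.png",cv2.resize(a,None,fx=4.4,fy=4.4,interpolation=cv2.INTER_CUBIC))
E
```

```text
t 12.8167 p [435.5 -79.  176.9] xyaw -18.41 z [ 0.01   0.001 -1.   ] j [ 0.19  0.1  -0.47  0.   -0.99  1.06] F [-0.6  0.2 -1.2] w 0.2 0.0
```

View pics/s4.png

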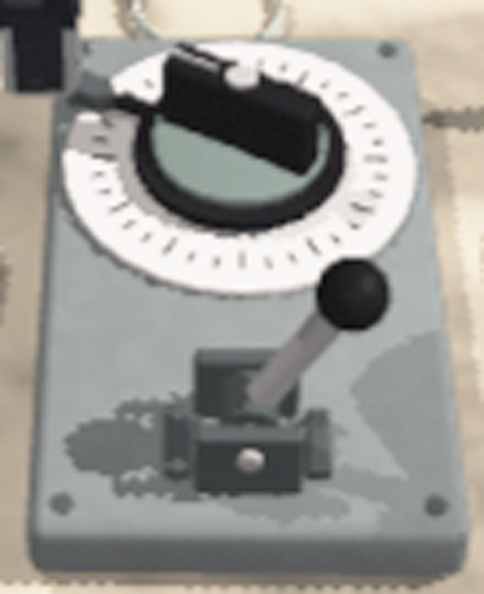

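The lever ball is now at (353,293), over on the far side. The pointer meets the index block at (110,100), and the block hasn't moved. I'll hand the job in.

```bash
python3 -c "
from bench import ticket
print(ticket.job_done())"
```

```text
the job is handed in; nothing more can be done
None
```

The job is handed in: in the last pictures the pointer stands at the index block, the block has not moved, and the lock lever is against its far stop; `ticket.job_done()` gave no verdict.

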